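# Last tile on the pile, then stop the clock

## Robot

A 7-joint arm with a two-finger parallel gripper is mounted at the origin on the work surface. World frame = base frame: x ahead of the robot, y to its left, z up, the work surface at z = 0. Lengths are in m, angles in rad, forces in N, time in s.
With the tool pointing down it reaches from about 0.425 to 0.925 m from the base axis. Payload 6.8 kg.
Tool frame: the origin (TCP) lies on the centre line of the jaws, within the pads' length; the fingertips stand 14 mm ahead of it and the grasp point (between the pads) lies 5 mm behind it (r.nose_length is the distance from the TCP to the fingertips, in m); z points along the fingers, y is the direction in which the jaws open and shut (so a half turn about z gives the same grasp; the last joint's range is limited). The gripper opens to 85 mm and grips with 20 to 120 N. Pads are 22 mm wide; open, the fingers measure 114 mm over their backs; the gripper's body (76 mm by 85 mm) begins 54 mm behind the grasp point. The pads swing forward as they close: fully open they stand 13 mm farther back than shut.
Start: joints at [1.116, 0.477, 0.022, 1.555, -0.011, 1.109, -0.083], TCP at [0.229, -0.635, 0.245] pointing down, gripper open.
Joint ranges: [-2.96, 2.96], [-0.34, 2.1], [-1.41, 1.46], [0.24, 2.44], [-1.37, 4.51], [0.17, 1.92], [-2.96, 2.96]. Speed limits (rad/s): [2.39, 2.39, 3.14, 3.14, 3.14, 3.14, 3.14].

## Interface

Orientations are given as a rotation vector (axis times angle).
In Python, from bench import r, imaging, look_for, outline_of gives the robot as it stands. The module is installed in compiled form; this text tells all that it offers.
- The arm moves only by the tool carry_out, never from a script. Its arguments are lists of equal length, an entry for each row: "offset": the shift along the tool's x, y, z as a fraction of full scale, a list of three; "turn": the turn, a rotation vector about the tool's x, y, z as a fraction of full scale, a list of three. A call has 1 to 8 rows; each row is the pose to reach, as a shift and turn from the pose commanded when the call began, along the tool's axes at that moment; what a row does not reach only later rows make up. Full scale, the value 1, is 0.5 m for a shift and 1.5 rad for a turn. A row lasts 1/10 s, in which the tool goes at most 50 mm and 8.59 degrees, less where a joint would pass 70% of its speed; a pose out of reach is approached as far as the arm can. A call with a number of a shift or a turn outside -1 to 1 is refused whole. A call with a gripper value outside its range is refused whole. "hand" is the closure, from 0 (fully open) to 1 (shut), set as the call begins (left out, the last holds). The fingers move at their own pace and stop on an object; "force" is the grip in N (left out, the last holds). Time passes only in rows, so rows that repeat a pose let the fingers close. It gives the time, the measured TCP pose, the force and the opening at its end, in the units of the state.
- r.get_obs(): the state, without advancing time (a new reading comes with each control period).
- imaging.grab_frame(name): name is "side" or "top"; returns a dict with "pixels" (384x512x3 uint8, red, green, blue), "fx", "fy", "cx", "cy" (pixels), "R" (3x3) and "t" (3): a world point X has camera coordinates R X + t. Camera axes: x right, y down, z forward; pixel columns grow to the right and rows downward; lengths in m; the calibration is good to about 2 mm. A picture is of the moment at which its call begins. There is no depth.
- r.hand_in(): hands the job in, once; it reports no verdict.
Trained networks look in the newest picture that a camera, given by its name, has taken for a name from the list of things; names that differ only in an ending like _2 or _b are one class to them, and where a whole thing is asked for, a point or a joint stands for the part that bears it (a point fixed in the world has none). Each returns a list of dicts, best first, with "score" (0 to 1); they miss things now and then, are a little off and sometimes report something else, mostly with a low value. They report only what shows in the picture. A call takes as long as a camera call. They do not tell look-alikes from the thing itself.
- look_for(query, camera): "xyz" ([x, y, z] in m, in the coordinates of the camera as it stood for that picture, good to about 4 mm: the middle of the surface that is visible of it).
- outline_of(query, camera): "region" (384x512 bool, what is visible of it).
The state is a dict: "clock": time; "joints": joint angles; "qvel": joint speeds; "tau": joint torques, N m; "tcp_pos": TCP position; "orientation": TCP orientation; "contact_force": force on the tool from outside, world axes, zero at the start; "moment": the same for the moment, N m; "grip_width": finger opening in m.
Only numpy, scipy, OpenCV 4.12 (cv2) and the standard library are available. Lean on these libraries where they do the work, as an engineer would, in place of code of your own. Each camera call takes 0.05 s, during which the arm holds its last target. There are 200 camera calls.

## Task

Finish the timed tile exercise: pick up the blue pattern tile lying on the table and, keeping hold of it, lower it gently, face up and square, onto the pile of tiles in the wooden tray (the pile's height differs every time, so feel for the contact), letting go only once it rests there. Only then stop the clock: press the console's long grey bar near its middle so that both ends go right down together, and let it spring back up. Leave the mug, the computer mouse and the glasses case where they are.

Things in the scene. Friction and masses are not known exactly. Their poses are not given: they have to be found in the camera images.
- tile: the loose tile to put away: beech, blue face with white and yellow diamonds, grey felt back, 160 long x 56 wide x 18 mm thick, 0.09 to 0.16 kg, lying face up on the table. Origin: centre of its underside; x along its length, y across its width, z up out of the face. Its ends are alike: either way round on the pile is right. Grip it across its 56 mm width at mid-length.
- tray: fixed plywood tray, 188 x 84 mm, rim 24 mm high. Origin: centre of its underside, on the table; x along its length, z up. In it, centred and lengthwise, stands a pile of tiles of the same size (red top). The pile's top is 50 to 100 mm above the table, not given. It is springy (felt backs): gives 0.4 mm per newton, 10 mm at most; it may be hurt above 20 N.
- console: fixed white response console, 200 mm deep x 300 mm wide, deck 44 mm high, with coloured buttons, black keys and two big white pads (highest point 58 mm), none of which matter here. Origin: centre of its underside, on the table; x points from its front edge (with the bar) to its back, y to the left along the bar, z up.
- bar_mid (a point): middle of the top of the long light-grey stop bar at the console's front: 164 mm long (along the console's y), 36 mm wide, top 58 mm above the table when up. Pushed straight down it travels 8 mm against springs (2 N to start, 6 N at the bottom) and rises by itself. It has a spring near either end, so it rocks like a see-saw if pressed over 12 mm off its middle.
- bar_left (a point): point on the top of the bar near its left end, 80 mm from the middle along +y
- bar_right (a point): point on the top of the bar near its right end, 80 mm from the middle along -y
- bar_press (a joint): travel of the bar's middle in m: 0 up, 0.008 fully down
- bar_rock (a joint): rocking of the bar in rad about the console's x axis: 0 level, positive with the left end up, negative with the right end up
- mug: white ceramic mug, 80 mm across, 92 mm tall, standing on the table; bystander. Origin: centre of its foot
- mouse: black computer mouse, 108 x 62 x 34 mm; bystander. Origin: centre of its underside
- glasses_case: dark brown glasses case, 62 x 160 x 35 mm; bystander. Origin: centre of its underside
Not all that is in view belongs to the job. Leave any turquoise look-alike of the tile alone. There is more than one size of the tray; the one meant has the size given above.

How it is judged:
On the way, in this order (a step that is already met when the one before it is completed fails the run):
1. the tile, still held by the fingers, touches the top of the pile, square on it (x of tile in the frame of tray between -0.01 and 0.01 m and y of tile in the frame of tray between -0.01 and 0.01 m and angle between the x axis of tile and the x axis of tray, either way round below 0.12 rad and angle between tile's own z axis and vertical below 0.06 rad and contact force between tile and tray above 0.3 N and contact force between the fingers and tile above 1 N), for 0.1 s.
2. the tile is let go and lies still on the pile (x of tile in the frame of tray between -0.01 and 0.01 m and y of tile in the frame of tray between -0.01 and 0.01 m and angle between the x axis of tile and the x axis of tray, either way round below 0.12 rad and angle between tile's own z axis and vertical below 0.06 rad and contact force between tile and tray above 0.3 N and contact force between the fingers and tile below 0.05 N and linear speed of tile below 0.02 m/s), for 0.3 s.
3. the bar is pressed near its middle: both ends at least 5.5 mm down at once (distance of each of bar_left, bar_right from where it was at the start of the episode above 0.0055 m and value of joint bar_press above 0.006 m), for 0.05 s.
At the end, for the whole second after the job is handed in: The blue tile lies at rest on the pile, face up and flat (within 0.06 rad), centred on the tray within 10 mm each way and in line with it within 0.12 rad, let go; the bar has come back up (within 1.5 mm); mug, mouse and glasses case are within 30 mm of where they stood (all of step 2 and value of joint bar_press below 0.0015 m and distance of each of mug, mouse, glasses_case from where it was at the start of the episode below 0.03 m); the robot touches nothing.
It fails at once if the tile is pressed or banged onto the pile with more than 20 N (contact force between tile and tray above 20 N).
It fails at once if the bar is pressed (more than 3 mm) while the tile is not yet on the pile (value of joint bar_press above 0.003 m and not (x of tile in the frame of tray between -0.02 and 0.02 m and y of tile in the frame of tray between -0.02 and 0.02 m and contact force between tile and tray above 0.1 N)).
It fails at once if the mug is shoved or knocked over (more than 30 mm) (distance of mug from where it was at the start of the episode above 0.03 m).
It fails at once if the mouse is shoved or knocked over (more than 30 mm) (distance of mouse from where it was at the start of the episode above 0.03 m).
It fails at once if the glasses case is shoved or knocked over (more than 30 mm) (distance of glasses_case from where it was at the start of the episode above 0.03 m).
It also fails if it takes over 56 s, if anything falls off the work surface, if the arm or the gripper's body presses on something with over 40 N, if the wrist force passes 120 N, or if a joint passes its speed limit or range.

## Working session

There is one attempt and no reset: what is moved stays moved. The work goes in short steps, Python scripts to look and compute and a tool call to move; the robot and the scene stay as the last step left them, time stands still between calls to the robot, and variables do not carry over. Pictures are saved under pics/ and viewed, about 8 in all and at most 12, crops included, and the job is handed in when it is done.

Besides the shell and the picture viewer there is one more tool, called after "Call:" as name(argument=value, ...), one argument or row to a line, values as JSON. carry_out: Moves the arm, as the interface text tells. Shift numbers are shares of 0.5 m and turn numbers shares of 1.5 rad, none past 1 either way. Its arguments: {"type":"object","properties":{"offset":{"type":"array","items":{"type":"array","items":{"type":"number","minimum":-1,"maximum":1}}},"turn":{"type":"array","items":{"type":"array","items":{"type":"number","minimum":-1,"maximum":1}}},"hand":{"type":"number"},"force":{"type":"number"}},"required":["offset","turn"]}

```bash
mkdir -p pics; cat > h.py <<'E'
import numpy as np, cv2
from bench import r, imaging, look_for, outline_of
from scipy.spatial.transform import Rotation as Ro
def grab(n,f=None):
    F=imaging.grab_frame(n)
    if f: cv2.imwrite('pics/'+f,cv2.cvtColor(F['pixels'],cv2.COLOR_RGB2BGR))
    return F
def toworld(F,p): return np.array(F['R']).T@(np.array(p)-np.array(F['t']))
def ray(F,u,v,z):
    "world point of pixel (u,v) at height z"
    R=np.array(F['R']);c=-R.T@np.array(F['t'])
    d=R.T@np.array([(u-F['cx'])/F['fx'],(v-F['cy'])/F['fy'],1])
    return c+d*(z-c[2])/d[2]
def proj(F,X):
    p=np.array(F['R'])@np.array(X)+np.array(F['t']); return np.array([F['fx']*p[0]/p[2]+F['cx'],F['fy']*p[1]/p[2]+F['cy']])
E
python3 - <<'E'
from h import *
np.set_printoptions(precision=4,suppress=True)
a=grab('top','top0.png');b=grab('side','side0.png')
pic=np.hstack([a['pixels'],b['pixels']])
print(r.get_obs()['clock'],r.get_obs()['tcp_pos'],r.get_obs()['orientation'],r.nose_length)
for n,F in(('top',a),('side',b)):
    print(n,'cam',-np.array(F['R']).T@np.array(F['t']),F['fx'])
    for q in['tile','tray','console','bar_mid','bar_left','bar_right','mug','mouse','glasses_case']:
        for d in look_for(q,n)[:4]:
            X=toworld(F,d['xyz']);print(q,round(d['score'],2),X,proj(F,X).round())
E
```

```text
0.1 [ 0.2292 -0.6344  0.2444] [-3.0929 -0.5418  0.0007] 0.014
top cam [ 0.4423 -0.019   1.5077] 459.802538837971
tile 0.96 [0.3502 0.1684 0.0158] [204. 255.]
tile 0.82 [0.4724 0.0246 0.0165] [249. 217.]
tile 0.66 [0.5344 0.308  0.0598] [159. 197.]
tray 0.89 [ 0.5271 -0.2952  0.0846] [352. 200.]
tray 0.59 [ 0.596  -0.1164  0.0713] [294. 178.]
console 0.87 [0.6009 0.309  0.0427] [161. 176.]
bar_mid 0.56 [0.5322 0.3057 0.0599] [160. 197.]
bar_mid 0.53 [0.5319 0.3069 0.0579] [160. 197.]
bar_left 0.94 [0.5313 0.3087 0.0595] [159. 198.]
bar_right 0.94 [0.5261 0.3079 0.0558] [159. 199.]
mug 0.63 [ 0.7992 -0.06    0.0302] [276. 117.]
mouse 0.65 [0.7536 0.0553 0.029 ] [241. 131.]
glasses_case 0.79 [ 0.3058 -0.2544  0.0346] [336. 271.]
side cam [0.3292 1.0616 0.8704] 459.82294670205545
tile 0.78 [0.4717 0.0284 0.0189] [272. 213.]
tile 0.7 [0.3503 0.1798 0.0153] [309. 255.]
tray 0.95 [ 0.5224 -0.2848  0.051 ] [271. 147.]
tray 0.88 [ 0.6038 -0.1065  0.0418] [237. 176.]
tray 0.36 [0.5959 0.3612 0.0461] [199. 287.]
console 0.6 [0.5967 0.3578 0.0436] [199. 287.]
bar_mid 0.72 [0.5314 0.3197 0.0589] [230. 274.]
bar_mid 0.71 [0.7469 0.073  0.0265] [176. 211.]
bar_mid 0.16 [0.4665 0.0295 0.0183] [274. 213.]
bar_left 0.56 [0.5293 0.3177 0.0605] [231. 273.]
bar_left 0.27 [ 0.5193 -0.2811  0.049 ] [271. 148.]
bar_right 0.96 [0.5338 0.3189 0.0581] [229. 273.]
mug 0.8 [ 0.7823 -0.0259  0.0608] [174. 181.]
mouse 0.57 [0.7477 0.0751 0.0266] [176. 211.]
glasses_case 0.81 [ 0.2978 -0.2268  0.0354] [336. 166.]
```

```bash
python3 - <<'E'
import cv2
a=cv2.imread('pics/top0.png')[90:310,110:410]; cv2.imwrite('pics/v1.png',cv2.resize(a,None,fx=2.66,fy=2.66,interpolation=cv2.INTER_CUBIC))
b=cv2.imread('pics/side0.png')[110:330,120:420]; cv2.imwrite('pics/v2.png',cv2.resize(b,None,fx=2.66,fy=2.66,interpolation=cv2.INTER_CUBIC))
E
```

```text
(no output)
```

View pics/v1.png

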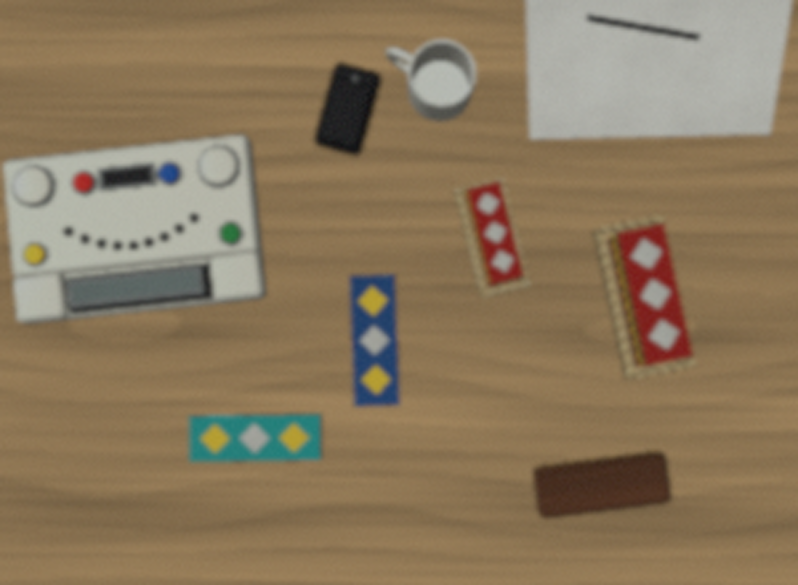

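View pics/v2.png

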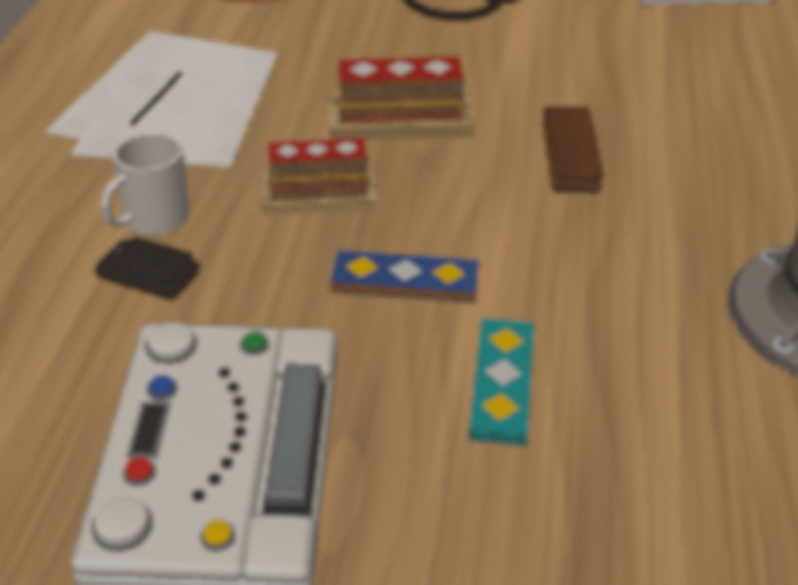

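The blue tile is at top-camera pixel (251,218), with its turquoise look-alike at (206,255). The two red-topped trays are the small one at (296,178) and the full-size one at (354,202), and the grey bar is at (161,197). I choose the blue tile and the larger tray, and will fit rectangles of known size in both views to check this.

```bash
cat >> h.py <<'E'
from scipy.optimize import least_squares
def quad(F,box,lo,hi):
    "4 corners of the biggest patch of a colour (HSV range) in box u0,v0,u1,v1, found at 4x"
    u0,v0,u1,v1=box; k=4
    im=cv2.resize(F['pixels'][v0:v1,u0:u1],None,fx=k,fy=k,interpolation=cv2.INTER_CUBIC)
    hsv=cv2.cvtColor(im,cv2.COLOR_RGB2HSV); hsv[...,0]=(hsv[...,0].astype(int)+30)%180  # hue shifted by 30, so red is one range
    m=cv2.inRange(hsv,lo,hi)
    c=max(cv2.findContours(m,cv2.RETR_EXTERNAL,cv2.CHAIN_APPROX_NONE)[0],key=cv2.contourArea)
    q=cv2.approxPolyN(cv2.convexHull(c),4,ensure_convex=True).reshape(4,2).astype(float)
    return (q+.5)/k-.5+[u0,v0], cv2.contourArea(cv2.convexHull(c))/k/k
def corners(p,L,W):
    x,y,z,a=p;c,s=np.cos(a),np.sin(a)
    return np.array([[x+c*i*L/2-s*j*W/2,y+s*i*L/2+c*j*W/2,z] for i,j in((1,1),(1,-1),(-1,-1),(-1,1))])
def fit(views,p0,L,W,fixz=None):
    def res(p):
        P=np.r_[p[:2],fixz if fixz is not None else p[2],p[-1]]; e=[]
        for F,q in views:
            C=np.array([proj(F,X) for X in corners(P,L,W)])
            D=np.linalg.norm(C[:,None]-q[None],axis=2); e.append(C-q[D.argmin(1)])
        return np.array(e).ravel()
    p0=np.array(p0,float); p0=p0 if fixz is None else p0[[0,1,3]]
    s=least_squares(res,p0); return s.x,np.sqrt((s.fun**2).mean())
E
python3 - <<'E'
from h import *
np.set_printoptions(precision=4,suppress=True)
a=grab('top');b=grab('side')
S={'tile':((230,185,270,250),(235,195,310,230),(125,90,50),(155,255,255),[.472,.025,.018,0],.16,.056,.018),
'pile':((330,165,380,235),(240,125,305,160),(20,140,70),(38,255,255),[.52,-.29,.08,-.2],.16,.056,None),
'small':((280,150,315,210),(215,155,265,180),(20,140,70),(38,255,255),[.6,-.11,.07,-.2],.12,.042,None)}
for n,(bt,bs,lo,hi,p0,L,W,z) in S.items():
    q1,a1=quad(a,bt,lo,hi);q2,a2=quad(b,bs,lo,hi)
    print(n,a1,a2,q1.round(1).tolist(),q2.round(1).tolist())
    print('  both',fit([(a,q1),(b,q2)],p0,L,W,z))
    print('  free z',fit([(a,q1),(b,q2)],p0,L,W))
    if z: print('  top',fit([(a,q1)],p0,L,W,z),'side',fit([(b,q2)],p0,L,W,z))
im=a['pixels']; print(im[197,140:185:3].tolist(), im[180:215:2,160].tolist())
print(np.array(cv2.cvtColor(im,cv2.COLOR_RGB2HSV))[197,140:185:3].tolist())
E
```

```text
tile 722.5625 553.15625 [[259.1, 240.9], [243.6, 241.4], [241.9, 194.1], [257.1, 193.6]] [[298.4, 208.1], [297.4, 218.9], [244.9, 215.1], [247.4, 204.4]]
  both (array([0.4726, 0.0206, 0.0475]), np.float64(1.0227839080023764))
  free z (array([0.4727, 0.0197, 0.0157, 0.0476]), np.float64(0.9893151302476396))
  top (array([0.4723, 0.0202, 0.0503]), np.float64(1.0213876534163289)) side (array([0.4728, 0.0215, 0.0421]), np.float64(1.0033845196588402))
pile 914.46875 409.3125 [[370.1, 223.4], [352.4, 226.9], [341.1, 177.1], [358.9, 173.4]] [[293.9, 139.6], [247.1, 141.1], [247.1, 131.9], [292.1, 130.6]]
  both (array([ 0.5279, -0.3074,  0.0819,  0.2169]), np.float64(0.33101297247622824))
  free z (array([ 0.5279, -0.3074,  0.0819,  0.2169]), np.float64(0.33101297247622824))
small 443.71875 289.03125 [[306.4, 193.6], [294.4, 196.6], [285.4, 160.9], [297.1, 157.9]] [[256.9, 169.1], [220.6, 171.4], [220.6, 163.1], [256.9, 161.1]]
  both (array([ 0.5994, -0.1224,  0.0697,  0.253 ]), np.float64(0.6652984471627993))
  free z (array([ 0.5994, -0.1224,  0.0697,  0.253 ]), np.float64(0.6652984471627993))
[[93, 102, 100], [90, 100, 97], [90, 100, 99], [90, 100, 99], [92, 103, 101], [91, 101, 100], [90, 100, 98], [93, 103, 102], [90, 101, 99], [91, 102, 100], [92, 104, 101], [92, 103, 100], [91, 102, 100], [92, 102, 100], [93, 103, 102]] [[146, 148, 138], [75, 76, 71], [160, 162, 151], [179, 181, 170], [155, 156, 145], [143, 144, 134], [108, 111, 105], [97, 102, 102], [92, 103, 100], [90, 100, 97], [93, 103, 101], [89, 92, 91], [66, 66, 63], [117, 116, 104], [137, 115, 85], [142, 118, 82], [136, 112, 80], [131, 109, 77]]
[[83, 23, 102], [81, 26, 100], [87, 26, 100], [87, 26, 100], [85, 27, 103], [87, 25, 101], [84, 26, 100], [87, 25, 103], [85, 28, 101], [85, 28, 102], [83, 29, 104], [82, 27, 103], [85, 28, 102], [84, 25, 102], [87, 25, 103]]
```

```bash
cat >> h.py <<'E'
def plan(p,yaw):
    "offset and turn (fractions) from the present pose to TCP p, pointing down, tool x at yaw (mod pi)"
    o=r.get_obs(); R=Ro.from_rotvec(o['orientation']).as_matrix()
    x=np.arctan2(R[1,0],R[0,0]); yaw=x+(yaw-x+np.pi/2)%np.pi-np.pi/2
    c,s=np.cos(yaw),np.sin(yaw); T=np.array([[c,s,0],[s,-c,0],[0,0,-1]])
    print('now',np.round(o['tcp_pos'],4),'yaw',round(x,4),'F',np.round(o['contact_force'],2),'w',round(float(o['grip_width']),4),'t',o['clock'])
    print('offset',np.round(R.T@(np.array(p)-o['tcp_pos'])/.5,4),'turn',np.round(Ro.from_matrix(R.T@T).as_rotvec()/1.5,4))
E
python3 - <<'E'
from h import *
np.set_printoptions(precision=4,suppress=True)
a=grab('top');b=grab('side')
lo,hi=(103,14,70),(130,60,122)
q1,a1=quad(a,(130,185,195,212),lo,hi);q2,a2=quad(b,(215,240,250,310),lo,hi)
print(a1,a2,q1.round(1).tolist(),q2.round(1).tolist())
p0=[.532,.31,.058,1.5]
print(fit([(a,q1),(b,q2)],p0,.036,.164,.058) ,fit([(a,q1)],[.532,.31,.058,0],.036,.164,.058),fit([(b,q2)],[.532,.31,.058,0],.036,.164,.058))
v=a['pixels'][185:212,130:195][:,:,::-1].copy(); v=cv2.resize(v,None,fx=8,fy=8,interpolation=cv2.INTER_CUBIC)
cv2.polylines(v,[((q1-[130,185]+.5)*8).astype(np.int32)],True,(0,0,255))
w=b['pixels'][240:310,215:250][:,:,::-1].copy(); w=cv2.resize(w,None,fx=6,fy=6,interpolation=cv2.INTER_CUBIC)
cv2.polylines(w,[((q2-[215,240]+.5)*6).astype(np.int32)],True,(0,0,255))
t=a['pixels'][165:250,225:385][:,:,::-1]; t=cv2.resize(t,None,fx=3.2,fy=3.2,interpolation=cv2.INTER_CUBIC)
for c,L,W in(([.4726,.0206,.018,.0475],.16,.056),([.5279,-.3074,.0819,.2169],.16,.056),([.5279,-.3074,.024,.2169],.188,.084)):
    cv2.polylines(t,[((np.array([proj(a,X) for X in corners(c,L,W)])-[225,165]+.5)*3.2).astype(np.int32)],True,(0,255,0))
out=np.zeros((500,740,3),np.uint8); out[:216,:520]=v; out[:420,525:735]=w; out[222:494,:512]=t
cv2.imwrite('pics/v3.png',out)
plan([.4726,.0206,.10],.0475)
E
```

```text
445.25 271.75 [[184.6, 199.4], [136.9, 205.9], [135.4, 195.6], [184.6, 190.4]] [[231.1, 292.6], [222.6, 291.4], [228.1, 257.4], [235.9, 255.4]]
(array([0.5322, 0.3089, 0.1347]), np.float64(4.402869324021017)) (array([0.5306, 0.3046, 0.1288]), np.float64(1.2914253979661088)) (array([0.5327, 0.313 , 0.1411]), np.float64(5.922929205032903))
now [ 0.2294 -0.6348  0.2453] yaw 0.3468 F [ 0.16 -0.09  0.58] w 0.0855 t 1.2
offset [ 0.9029 -1.0675  0.2906] turn [ 0.     -0.      0.1995]
```

View pics/v3.png

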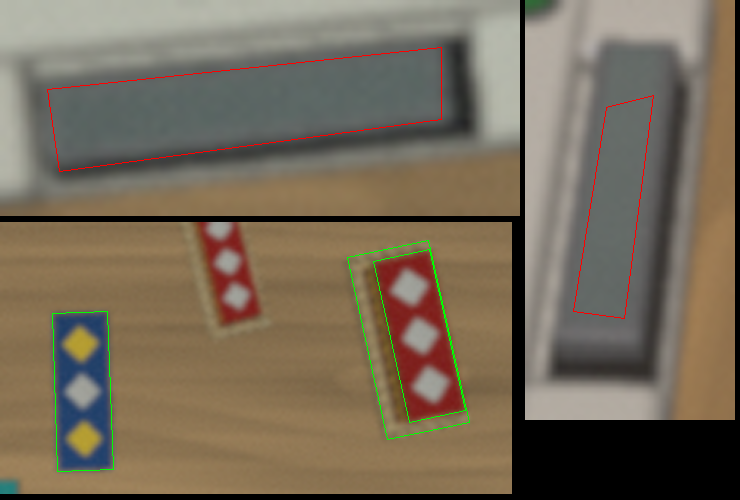

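The tile, pile and tray outlines match the picture. The grey bar's middle is about (0.531, 0.305). Approaching the tile now.

Call:
carry_out(
  offset=[
    [0.5, -0.6, 0.05],
    [0.5, -0.6, 0.05],
    [0.5, -0.6, 0.05],
    [0.5, -0.6, 0.05],
    [0.5, -0.6, 0.05],
    [0.5, -0.6, 0.05],
    [0.5, -0.6, 0.05],
    [0.5, -0.6, 0.05],
  ],
  turn=[
    [0, 0, 0.2],
    [0, 0, 0.2],
    [0, 0, 0.2],
    [0, 0, 0.2],
    [0, 0, 0.2],
    [0, 0, 0.2],
    [0, 0, 0.2],
    [0, 0, 0.2],
  ],
  hand=0,
  force=40,
)

```text
clock: 2.0
tcp_pos: [0.3633, -0.2651, 0.2205]
orientation: [3.14, 0.076, 0.001]
contact_force: [0.5, -0.7, -0.1]
grip_width: 0.0852
```

```bash
python3 -c "
from h import *
plan([.4726,.0206,.10],.0475)"
```

```text
now [ 0.3633 -0.2651  0.2205] yaw 0.0483 F [ 0.47 -0.68 -0.06] w 0.0852 t 2.0
offset [ 0.2458 -0.5602  0.2411] turn [ 0.0001 -0.0005  0.0005]
```

Call:
carry_out(
  offset=[
    [0.246, -0.56, 0.241],
    [0.246, -0.56, 0.241],
    [0.246, -0.56, 0.241],
    [0.246, -0.56, 0.241],
    [0.246, -0.56, 0.241],
    [0.246, -0.56, 0.241],
    [0.246, -0.56, 0.241],
    [0.246, -0.56, 0.241],
  ],
  turn=[
    [0, 0, 0],
    [0, 0, 0],
    [0, 0, 0],
    [0, 0, 0],
    [0, 0, 0],
    [0, 0, 0],
    [0, 0, 0],
    [0, 0, 0],
  ],
)

```text
clock: 2.8
tcp_pos: [0.4732, 0.0224, 0.0989]
orientation: [-3.138, -0.084, 0.0]
contact_force: [-1.2, -0.9, -0.3]
grip_width: 0.0859
```

```bash
python3 -c "
from h import *
plan([.4726,.0206,.016],.0475)"
```

```text
now [0.4732 0.0224 0.0989] yaw 0.0537 F [-1.23 -0.89 -0.28] w 0.0859 t 2.8
offset [-0.0013  0.0039  0.1657] turn [-0.0015  0.0001  0.0041]
```

Call:
carry_out(
  offset=[
    [0, 0, 0.05],
    [0, 0, 0.1],
    [0, 0, 0.13],
    [0, 0, 0.15],
    [0, 0, 0.165],
    [0, 0, 0.165],
    [0, 0, 0.165],
  ],
  turn=[
    [0, 0, 0],
    [0, 0, 0],
    [0, 0, 0],
    [0, 0, 0],
    [0, 0, 0],
    [0, 0, 0],
    [0, 0, 0],
  ],
)

```text
clock: 3.5
tcp_pos: [0.4728, 0.0176, 0.0178]
orientation: [3.141, 0.073, 0.001]
contact_force: [1.0, -0.3, 0.6]
grip_width: 0.085
```

```bash
python3 -c "
from h import *
plan([.4726,.0206,.016],.0475)"
```

```text
now [0.4728 0.0176 0.0178] yaw 0.0465 F [ 1.03 -0.31  0.61] w 0.085 t 3.5
offset [-0.     -0.0061  0.0036] turn [ 0.0001 -0.0005 -0.0007]
```

Call:
carry_out(
  offset=[
    [0, -0.004, 0.003],
    [0, -0.004, 0.003],
    [0, -0.004, 0.003],
  ],
  turn=[
    [0, 0, 0],
    [0, 0, 0],
    [0, 0, 0],
  ],
)

```text
clock: 3.8
tcp_pos: [0.4725, 0.0199, 0.0161]
orientation: [-3.141, -0.074, -0.001]
contact_force: [-0.4, -0.6, 0.2]
grip_width: 0.0853
```

Call:
carry_out(
  offset=[
    [0, 0, 0],
    [0, 0, 0],
    [0, 0, 0],
    [0, 0, 0],
    [0, 0, 0],
    [0, 0, 0],
    [0, 0, 0],
    [0, 0, 0],
  ],
  turn=[
    [0, 0, 0],
    [0, 0, 0],
    [0, 0, 0],
    [0, 0, 0],
    [0, 0, 0],
    [0, 0, 0],
    [0, 0, 0],
    [0, 0, 0],
  ],
  hand=1,
  force=40,
)

```text
clock: 4.6
tcp_pos: [0.4724, 0.0197, 0.0161]
orientation: [3.141, 0.073, 0.0]
contact_force: [-1.1, -1.0, 4.8]
grip_width: 0.0549
```

```bash
python3 -c "
from h import *
o=r.get_obs();print(o['contact_force'],o['tcp_pos'],o['qvel'],o['grip_width'])
plan([.4726,.0206,.016],.0475)
grab('side','s1.png');im=cv2.imread('pics/s1.png')[150:270,190:350];cv2.imwrite('pics/v4.png',cv2.resize(im,None,fx=4,fy=4,interpolation=cv2.INTER_CUBIC))"
```

```text
[-1.05783103 -1.04433711  4.80466226] [0.47237924 0.0196729  0.01610686] [-0.00113765 -0.00102901  0.00048873  0.0012778   0.00152233 -0.0010323
  0.00020044] 0.054935658876466724
now [0.4724 0.0197 0.0161] yaw 0.0468 F [-1.06 -1.04  4.8 ] w 0.0549 t 4.6
offset [ 0.0005 -0.0018  0.0002] turn [ 0.0001 -0.0002 -0.0005]
```

View pics/v4.png

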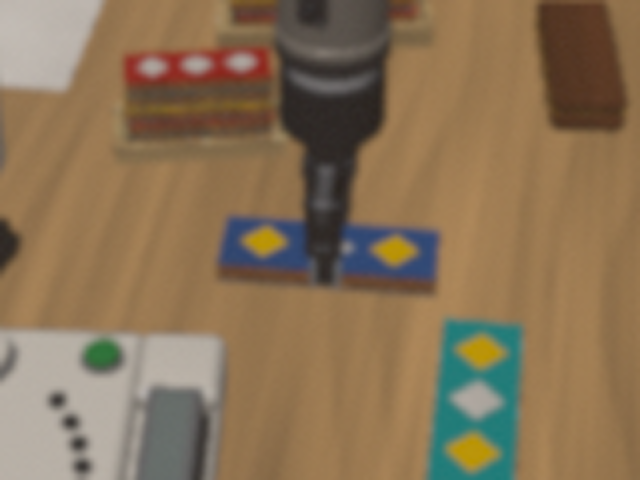

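Grip width is 55 mm, and the picture shows the fingers at mid-length of the blue tile (about 1 mm off). Lifting.

Call:
carry_out(
  offset=[
    [0, 0, -0.03],
    [0, 0, -0.08],
    [0, 0, -0.16],
    [0, 0, -0.24],
    [0, 0, -0.31],
    [0, 0, -0.31],
    [0, 0, -0.31],
  ],
  turn=[
    [0, 0, 0],
    [0, 0, 0],
    [0, 0, 0],
    [0, 0, 0],
    [0, 0, 0],
    [0, 0, 0],
    [0, 0, 0],
  ],
)

```text
clock: 5.35
tcp_pos: [0.4723, 0.0196, 0.1711]
orientation: [3.141, 0.073, 0.002]
contact_force: [-0.5, 0.7, -1.9]
grip_width: 0.0553
```

```bash
python3 -c "
from h import *
plan([.5279,-.3074,.17],.2169)"
```

```text
now [0.4723 0.0196 0.1711] yaw 0.0465 F [-0.52  0.66 -1.89] w 0.0553 t 5.35
offset [0.0806 0.6584 0.0024] turn [ 0.0002 -0.0008 -0.1136]
```

Call:
carry_out(
  offset=[
    [0.006, 0.05, 0],
    [0.017, 0.14, 0],
    [0.029, 0.23, 0],
    [0.041, 0.33, 0],
    [0.053, 0.43, 0],
    [0.065, 0.53, 0],
    [0.075, 0.61, 0],
    [0.081, 0.658, 0],
  ],
  turn=[
    [0, 0, -0.01],
    [0, 0, -0.025],
    [0, 0, -0.04],
    [0, 0, -0.06],
    [0, 0, -0.08],
    [0, 0, -0.1],
    [0, 0, -0.11],
    [0, 0, -0.1136],
  ],
)

```text
clock: 6.15
tcp_pos: [0.5262, -0.3111, 0.168]
orientation: [-3.123, -0.335, 0.006]
contact_force: [0.4, -0.3, -1.1]
grip_width: 0.0551
```

Call:
carry_out(
  offset=[
    [0, 0, 0],
    [0, 0, 0],
    [0, 0, 0],
    [0, 0, 0],
  ],
  turn=[
    [0, 0, 0],
    [0, 0, 0],
    [0, 0, 0],
    [0, 0, 0],
  ],
)

```text
clock: 6.55
tcp_pos: [0.5281, -0.3053, 0.1702]
orientation: [-3.122, -0.344, 0.001]
contact_force: [-0.3, -0.4, -1.7]
grip_width: 0.0548
```

```bash
python3 -c "
from h import *
np.set_printoptions(precision=4,suppress=True)
plan([.5279,-.3074,.13],.2169)
a=grab('top','t2.png');b=grab('side','s2.png')
A=cv2.imread('pics/t2.png')[150:260,310:410];B=cv2.imread('pics/s2.png')[70:180,220:330]
k=lambda x:cv2.resize(x,None,fx=3.6,fy=3.6,interpolation=cv2.INTER_CUBIC)
A,B=k(A),k(B)
o=r.get_obs()['tcp_pos'];c=[o[0],o[1],o[2]-.0161+.018,.2169]
for I,F,u,v in((A,a,310,150),(B,b,220,70)):
  for C,L,W,col in((c,.16,.056,(255,255,0)),([.5279,-.3074,.0819,.2169],.16,.056,(0,255,0))):
    cv2.polylines(I,[((np.array([proj(F,X) for X in corners(C,L,W)])-[u,v]+.5)*3.6).astype(np.int32)],True,col)
cv2.imwrite('pics/v5.png',np.hstack([A,B]))"
```

```text
now [ 0.5281 -0.3053  0.1702] yaw 0.2194 F [-0.27 -0.4  -1.65] w 0.0548 t 6.55
offset [-0.0012  0.0042  0.0804] turn [-0.0008  0.0005  0.0017]
```

View pics/v5.png

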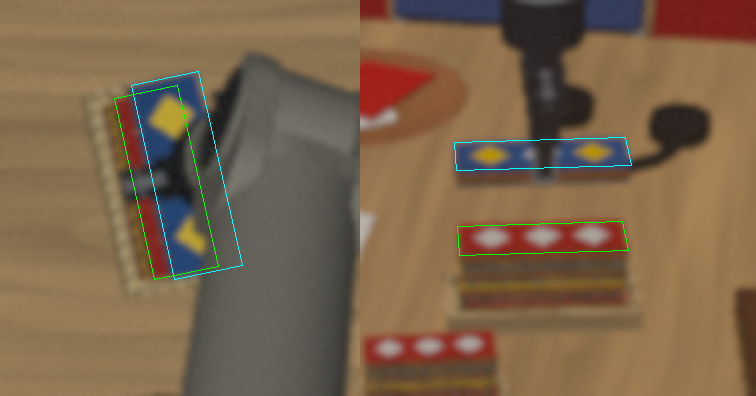

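Both views show the held tile level and over the pile, matching the predicted outlines. Descending to just above the expected contact at TCP z≈0.098.

Call:
carry_out(
  offset=[
    [0, 0.003, 0.03],
    [0, 0.003, 0.06],
    [0, 0.003, 0.09],
    [0, 0.003, 0.11],
    [0, 0.003, 0.12],
    [0, 0.003, 0.12],
    [0, 0.003, 0.12],
    [0, 0.003, 0.12],
  ],
  turn=[
    [0, 0, 0],
    [0, 0, 0],
    [0, 0, 0],
    [0, 0, 0],
    [0, 0, 0],
    [0, 0, 0],
    [0, 0, 0],
    [0, 0, 0],
  ],
)

```text
clock: 7.45
tcp_pos: [0.5289, -0.3087, 0.1115]
orientation: [3.122, 0.34, 0.002]
contact_force: [0.5, -0.8, -1.2]
grip_width: 0.0547
```

Call:
carry_out(
  offset=[
    [0, 0, 0.002],
    [0, 0, 0.004],
    [0, 0, 0.006],
    [0, 0, 0.006],
    [0, 0, 0.006],
  ],
  turn=[
    [0, 0, 0],
    [0, 0, 0],
    [0, 0, 0],
    [0, 0, 0],
    [0, 0, 0],
  ],
)

```text
clock: 7.95
tcp_pos: [0.5284, -0.3085, 0.1078]
orientation: [-3.123, -0.341, 0.0]
contact_force: [0.3, 0.4, -0.8]
grip_width: 0.0552
```

```bash
python3 -c "
from h import *
plan([.5279,-.3074,.098],.2169)"
```

```text
now [ 0.5284 -0.3085  0.1078] yaw 0.2172 F [ 0.27  0.44 -0.81] w 0.0552 t 7.95
offset [-0.0006 -0.0023  0.0196] turn [-0.      0.      0.0002]
```

Call:
carry_out(
  offset=[
    [0, -0.002, 0.003],
    [0, -0.002, 0.006],
    [0, -0.002, 0.008],
    [0, -0.002, 0.008],
    [0, -0.002, 0.008],
  ],
  turn=[
    [0, 0, 0],
    [0, 0, 0],
    [0, 0, 0],
    [0, 0, 0],
    [0, 0, 0],
  ],
)

```text
clock: 8.45
tcp_pos: [0.5282, -0.3075, 0.1038]
orientation: [3.123, 0.34, 0.0]
contact_force: [0.9, 0.4, -0.9]
grip_width: 0.0548
```

Call:
carry_out(
  offset=[
    [0, 0, 0.002],
    [0, 0, 0.004],
    [0, 0, 0.004],
    [0, 0, 0.004],
  ],
  turn=[
    [0, 0, 0],
    [0, 0, 0],
    [0, 0, 0],
    [0, 0, 0],
  ],
)

```text
clock: 8.85
tcp_pos: [0.5282, -0.3075, 0.1018]
orientation: [-3.123, -0.34, 0.0]
contact_force: [0.1, -0.6, -0.4]
grip_width: 0.0547
```

Call:
carry_out(
  offset=[
    [0, 0, 0.002],
    [0, 0, 0.003],
    [0, 0, 0.003],
    [0, 0, 0.003],
  ],
  turn=[
    [0, 0, 0],
    [0, 0, 0],
    [0, 0, 0],
    [0, 0, 0],
  ],
)

```text
clock: 9.25
tcp_pos: [0.5282, -0.3075, 0.1003]
orientation: [3.123, 0.34, -0.0]
contact_force: [-0.6, 0.3, -1.5]
grip_width: 0.0551
```

Call:
carry_out(
  offset=[
    [0, 0, 0.002],
    [0, 0, 0.003],
    [0, 0, 0.003],
    [0, 0, 0.003],
  ],
  turn=[
    [0, 0, 0],
    [0, 0, 0],
    [0, 0, 0],
    [0, 0, 0],
  ],
)

```text
clock: 9.65
tcp_pos: [0.5284, -0.3076, 0.099]
orientation: [3.123, 0.34, 0.001]
contact_force: [-1.1, 0.4, 1.3]
grip_width: 0.0549
```

Call:
carry_out(
  offset=[
    [0, 0, 0.001],
    [0, 0, 0.002],
    [0, 0, 0.002],
    [0, 0, 0.002],
  ],
  turn=[
    [0, 0, 0],
    [0, 0, 0],
    [0, 0, 0],
    [0, 0, 0],
  ],
)

```text
clock: 10.05
tcp_pos: [0.5284, -0.3076, 0.098]
orientation: [3.123, 0.34, 0.0]
contact_force: [-1.5, 0.2, 4.3]
grip_width: 0.0547
```

Call:
carry_out(
  offset=[
    [0, 0, 0],
    [0, 0, 0],
    [0, 0, 0],
  ],
  turn=[
    [0, 0, 0],
    [0, 0, 0],
    [0, 0, 0],
  ],
)

```text
clock: 10.35
tcp_pos: [0.5284, -0.3076, 0.0979]
orientation: [3.123, 0.341, 0.0]
contact_force: [-0.7, 0.6, 4.1]
grip_width: 0.0548
```

Net contact is about 5.5 N, steady, with contact starting near z≈0.0995. Releasing.

Call:
carry_out(
  offset=[
    [0, 0, 0],
    [0, 0, 0],
    [0, 0, 0],
    [0, 0, 0],
    [0, 0, 0],
    [0, 0, 0],
    [0, 0, 0],
    [0, 0, 0],
  ],
  turn=[
    [0, 0, 0],
    [0, 0, 0],
    [0, 0, 0],
    [0, 0, 0],
    [0, 0, 0],
    [0, 0, 0],
    [0, 0, 0],
    [0, 0, 0],
  ],
  hand=0,
)

```text
clock: 11.15
tcp_pos: [0.5282, -0.3075, 0.0978]
orientation: [-3.123, -0.341, 0.0]
contact_force: [-0.1, 0.0, -0.1]
grip_width: 0.0852
```

Call:
carry_out(
  offset=[
    [0, 0, -0.01],
    [0, 0, -0.03],
    [0, 0, -0.06],
    [0, 0, -0.1],
    [0, 0, -0.15],
    [0, 0, -0.2],
    [0, 0, -0.24],
    [0, 0, -0.24],
  ],
  turn=[
    [0, 0, 0],
    [0, 0, 0],
    [0, 0, 0],
    [0, 0, 0],
    [0, 0, 0],
    [0, 0, 0],
    [0, 0, 0],
    [0, 0, 0],
  ],
)

```text
clock: 11.95
tcp_pos: [0.5302, -0.3084, 0.2226]
orientation: [3.119, 0.34, 0.01]
contact_force: [0.1, -0.2, 0.2]
grip_width: 0.0855
```

```bash
python3 -c "
from h import *
np.set_printoptions(precision=4,suppress=True)
plan([.531,.305,.2],.115)
b=grab('side','s3.png')
B=b['pixels'][70:180,190:350]
cv2.imwrite('pics/v6.png',cv2.resize(B[:,:,::-1],None,fx=4,fy=4,interpolation=cv2.INTER_CUBIC))
q,ar=quad(b,(230,100,320,150),(125,90,50),(155,255,255));print(q.round(1).tolist(),ar,fit([(b,q)],[.528,-.307,.1,.217],.16,.056,.1005))"
```

```text
now [ 0.5302 -0.3084  0.2226] yaw 0.217 F [ 0.05 -0.2   0.21] w 0.0855 t 11.95
offset [ 0.2654 -1.1979  0.0411] turn [ 0.003 -0.004  0.068]
[[282.4, 134.4], [270.9, 134.4], [273.1, 127.9], [279.1, 127.4]] 58.40625 (array([ 0.508 , -0.3195,  1.7196]), np.float64(6.333067276129318))
```

View pics/v6.png

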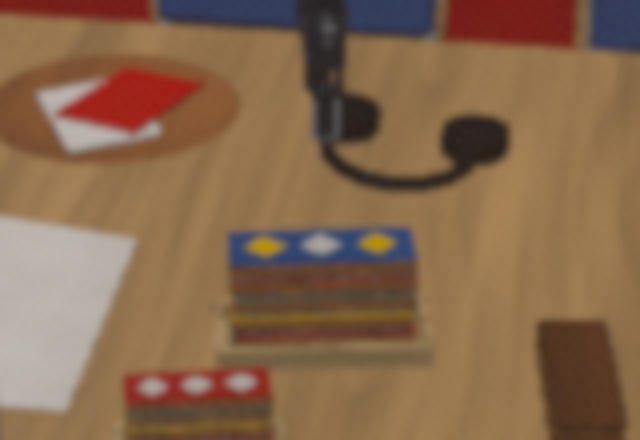

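The tile lies flat and squarely on the pile (side crop, about (322,245)). Moving to the console with the fingers closing.

Call:
carry_out(
  offset=[
    [0.013, -0.06, 0],
    [0.033, -0.15, 0],
    [0.055, -0.25, 0.01],
    [0.077, -0.35, 0.015],
    [0.1, -0.45, 0.02],
    [0.122, -0.55, 0.025],
    [0.144, -0.65, 0.03],
    [0.166, -0.75, 0.03],
  ],
  turn=[
    [0, 0, 0.01],
    [0, 0, 0.02],
    [0, 0, 0.03],
    [0, 0, 0.04],
    [0, 0, 0.05],
    [0, 0, 0.06],
    [0, 0, 0.068],
    [0, 0, 0.068],
  ],
  hand=1,
)

```text
clock: 12.8
tcp_pos: [0.5274, 0.0705, 0.2022]
orientation: [3.136, 0.18, -0.002]
contact_force: [1.0, 0.0, -0.3]
grip_width: 0.0002
```

```bash
python3 -c "
from h import *
plan([.531,.305,.15],.115)"
```

```text
now [0.5274 0.0705 0.2022] yaw 0.1147 F [ 1.04  0.04 -0.25] w 0.0002 t 12.8
offset [ 0.0609 -0.4652  0.1041] turn [ 0.0002  0.0009 -0.0002]
```

Call:
carry_out(
  offset=[
    [0.013, -0.09, 0.02],
    [0.025, -0.18, 0.04],
    [0.037, -0.28, 0.06],
    [0.048, -0.37, 0.08],
    [0.056, -0.43, 0.1],
    [0.061, -0.465, 0.104],
    [0.061, -0.465, 0.104],
    [0.061, -0.465, 0.104],
  ],
  turn=[
    [0, 0, 0],
    [0, 0, 0],
    [0, 0, 0],
    [0, 0, 0],
    [0, 0, 0],
    [0, 0, 0],
    [0, 0, 0],
    [0, 0, 0],
  ],
)

```text
clock: 13.6
tcp_pos: [0.5324, 0.3015, 0.1507]
orientation: [3.135, 0.179, -0.0]
contact_force: [-0.0, 0.2, 0.1]
grip_width: 0.0002
```

Call:
carry_out(
  offset=[
    [0, 0, 0.04],
    [0, 0, 0.08],
    [0, 0, 0.1],
    [0, 0, 0.1],
    [0, 0, 0.1],
  ],
  turn=[
    [0, 0, 0],
    [0, 0, 0],
    [0, 0, 0],
    [0, 0, 0],
    [0, 0, 0],
  ],
)

```text
clock: 14.1
tcp_pos: [0.5327, 0.3024, 0.1016]
orientation: [3.136, 0.179, 0.001]
contact_force: [0.8, 0.2, 0.4]
grip_width: 0.0001
```

```bash
python3 -c "
from h import *
np.set_printoptions(precision=4,suppress=True)
plan([.531,.305,.076],.115)
a=grab('top','t4.png');b=grab('side','s4.png')
q,ar=quad(b,(230,100,320,150),(125,90,50),(155,255,255));q1,a1=quad(a,(325,155,390,240),(125,90,50),(155,255,255))
print(ar,a1);print(fit([(b,q)],[.528,-.307,.1,.217],.16,.056,.1005),fit([(a,q1)],[.528,-.307,.1,.217],.16,.056,.1005))
A=a['pixels'][150:240,110:210];B=b['pixels'][210:320,170:280]
A=cv2.resize(A,(400,360));B=cv2.resize(B,(396,396))
o=np.zeros((396,796,3),np.uint8);o[:360,:400]=A;o[:,400:]=B
cv2.imwrite('pics/v7.png',o[:,:,::-1])"
```

```text
now [0.5327 0.3024 0.1016] yaw 0.1138 F [0.75 0.16 0.39] w 0.0001 t 14.1
offset [-0.0029 -0.0056  0.0511] turn [ 0.0001 -0.0005 -0.0008]
93.21875 857.15625
(array([ 0.5241, -0.3024,  1.0322]), np.float64(7.139060688042307)) (array([ 0.5286, -0.3059,  0.2191]), np.float64(0.7594402775014317))
```

View pics/v7.png

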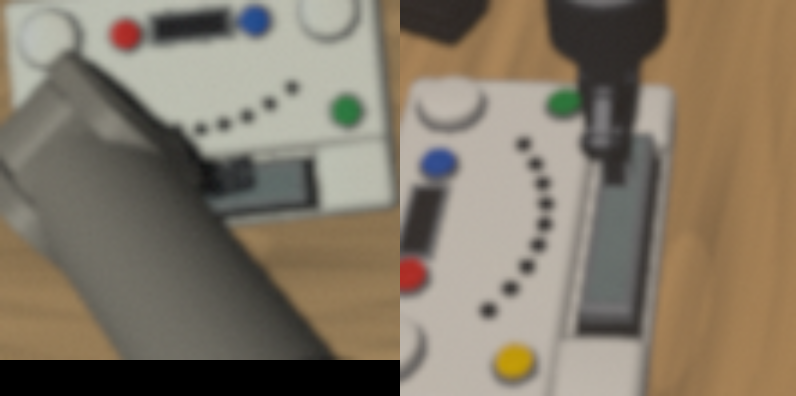

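```bash
python3 -c "
from h import *
np.set_printoptions(precision=4,suppress=True)
a=grab('top');b=grab('side')
print(ray(b,231,270.5,.058),ray(b,228,247,.058),ray(b,240.5,247.5,.058),ray(b,235,296.7,.058),ray(b,221.2,295,.058))
print(ray(a,161,198,.058),ray(a,135.5,196,.058),ray(a,187,191,.058))
for n,F in(('top',a),('side',b)):
  for q in('bar_mid','console'):
    for d in outline_of(q,n)[:2]:
      m=cv2.minAreaRect(cv2.findNonZero(d['region'].astype(np.uint8)));print(n,q,round(d['score'],2),np.round(m,1) if 0 else m,ray(F,*m[0],.058 if q!='console' else .044))
C=[.531,.305,.058,.115]
print([proj(b,X).round(1).tolist() for X in corners(C,.036,.164)],[proj(a,X).round(1).tolist() for X in corners(C,.036,.164)])
"
```

```text
[0.5302 0.3087 0.058 ] [0.5554 0.2303 0.058 ] [0.5236 0.227  0.058 ] [0.5039 0.3859 0.058 ] [0.5359 0.3862 0.058 ]
[0.53   0.3026 0.058 ] [0.5355 0.3835 0.058 ] [0.5529 0.2208 0.058 ]
top bar_mid 0.49 ((175.5, 196.0), (12.0, 21.0), 90.0) [0.5367 0.2569 0.058 ]
top console 0.94 ((160.288818359375, 175.62530517578125), (62.219688415527344, 92.7121353149414), 84.0938491821289) [0.6025 0.3097 0.044 ]
top console 0.54 ((350.70709228515625, 201.56976318359375), (58.044105529785156, 26.68268394470215), 76.60750579833984) [ 0.5253 -0.2994  0.044 ]
side bar_mid 0.6 ((230.17098999023438, 273.02227783203125), (15.779380798339844, 53.63264846801758), 7.4314093589782715) [0.5304 0.317  0.058 ]
side console 0.91 ((196.5989990234375, 283.0098876953125), (91.34441375732422, 106.17047119140625), 5.710592269897461) [0.6057 0.3485 0.044 ]
[[219.4, 295.6], [227.3, 245.6], [241.3, 246.1], [235.2, 296.2]] [[133.9, 194.7], [185.5, 189.3], [186.6, 200.6], [134.9, 206.0]]
```

Call:
carry_out(
  offset=[
    [-0.006, -0.005, 0.01],
    [-0.006, -0.005, 0.03],
    [-0.006, -0.005, 0.047],
    [-0.006, -0.005, 0.047],
    [-0.006, -0.005, 0.047],
  ],
  turn=[
    [0, 0, 0],
    [0, 0, 0],
    [0, 0, 0],
    [0, 0, 0],
    [0, 0, 0],
  ],
)

```text
clock: 15.0
tcp_pos: [0.5285, 0.3052, 0.0767]
orientation: [3.136, 0.181, -0.002]
contact_force: [0.4, -0.7, -0.3]
grip_width: -0.0001
```

Call:
carry_out(
  offset=[
    [0, 0, 0.006],
    [0, 0, 0.012],
    [0, 0, 0.018],
    [0, 0, 0.022],
    [0, 0, 0.022],
    [0, 0, 0.022],
  ],
  turn=[
    [0, 0, 0],
    [0, 0, 0],
    [0, 0, 0],
    [0, 0, 0],
    [0, 0, 0],
    [0, 0, 0],
  ],
)

```text
clock: 15.6
tcp_pos: [0.5291, 0.3056, 0.0667]
orientation: [-3.136, -0.181, -0.001]
contact_force: [0.4, 0.3, 5.0]
grip_width: 0.0001
```

Call:
carry_out(
  offset=[
    [0, 0, 0.002],
    [0, 0, 0.003],
    [0, 0, 0.003],
    [0, 0, 0.003],
  ],
  turn=[
    [0, 0, 0],
    [0, 0, 0],
    [0, 0, 0],
    [0, 0, 0],
  ],
)

```text
clock: 16.0
tcp_pos: [0.5291, 0.3056, 0.0653]
orientation: [-3.136, -0.181, -0.001]
contact_force: [0.2, 0.2, 4.7]
grip_width: -0.0002
```

Call:
carry_out(
  offset=[
    [0, 0, 0.002],
    [0, 0, 0.003],
    [0, 0, 0.003],
    [0, 0, 0.003],
  ],
  turn=[
    [0, 0, 0],
    [0, 0, 0],
    [0, 0, 0],
    [0, 0, 0],
  ],
)

```text
clock: 16.4
tcp_pos: [0.5291, 0.3056, 0.0641]
orientation: [-3.136, -0.181, -0.001]
contact_force: [-0.7, -0.7, 6.8]
grip_width: -0.0002
```

Call:
carry_out(
  offset=[
    [0, 0, 0.002],
    [0, 0, 0.003],
    [0, 0, 0.003],
    [0, 0, 0.003],
  ],
  turn=[
    [0, 0, 0],
    [0, 0, 0],
    [0, 0, 0],
    [0, 0, 0],
  ],
)

```text
clock: 16.8
tcp_pos: [0.5292, 0.3057, 0.0639]
orientation: [-3.136, -0.181, -0.002]
contact_force: [-4.5, -3.4, 18.3]
grip_width: 0.0001
```

Force jumped to 18 N with no further travel, so the bar is on its stop at 8 mm down. Retreating.

Call:
carry_out(
  offset=[
    [0, 0, -0.006],
    [0, 0, -0.02],
    [0, 0, -0.04],
    [0, 0, -0.08],
    [0, 0, -0.14],
    [0, 0, -0.2],
    [0, 0, -0.25],
    [0, 0, -0.25],
  ],
  turn=[
    [0, 0, 0],
    [0, 0, 0],
    [0, 0, 0],
    [0, 0, 0],
    [0, 0, 0],
    [0, 0, 0],
    [0, 0, 0],
    [0, 0, 0],
  ],
)

```text
clock: 17.6
tcp_pos: [0.5302, 0.3066, 0.1908]
orientation: [-3.134, -0.181, -0.008]
contact_force: [0.4, 0.8, -0.1]
grip_width: 0.0003
```

```bash
python3 -c "
from h import *
np.set_printoptions(precision=4,suppress=True)
plan([.531,.305,.19],.115)
a=grab('top','t5.png');b=grab('side','s5.png')
q1,a1=quad(a,(325,155,390,240),(125,90,50),(155,255,255));print(a1,fit([(a,q1)],[.528,-.307,.1,.217],.16,.056,.1005))
for n,F in(('top',a),('side',b)):
  for q in('mug','mouse','glasses_case'):
    for d in look_for(q,n)[:1]: print(n,q,round(d['score'],2),toworld(F,d['xyz']))
cv2.imwrite('pics/v8.png',cv2.resize(b['pixels'][90:330,130:410],None,fx=2.4,fy=2.4,interpolation=cv2.INTER_CUBIC)[:,:,::-1])"
```

```text
now [0.5302 0.3066 0.1908] yaw 0.1151 F [ 0.42  0.78 -0.08] w 0.0003 t 17.6
offset [0.0012 0.0034 0.0016] turn [-0.0017 -0.0035  0.0001]
856.0 (array([ 0.5286, -0.3059,  0.2191]), np.float64(0.7594402775014317))
top mug 0.96 [ 0.7977 -0.0588  0.0319]
top mouse 0.61 [0.756  0.0564 0.0309]
top glasses_case 0.64 [ 0.3027 -0.2529  0.0332]
side mug 0.63 [ 0.7811 -0.0291  0.0626]
side mouse 0.93 [0.7467 0.0733 0.0255]
side glasses_case 0.89 [ 0.3023 -0.2278  0.0339]
```

View pics/v8.png

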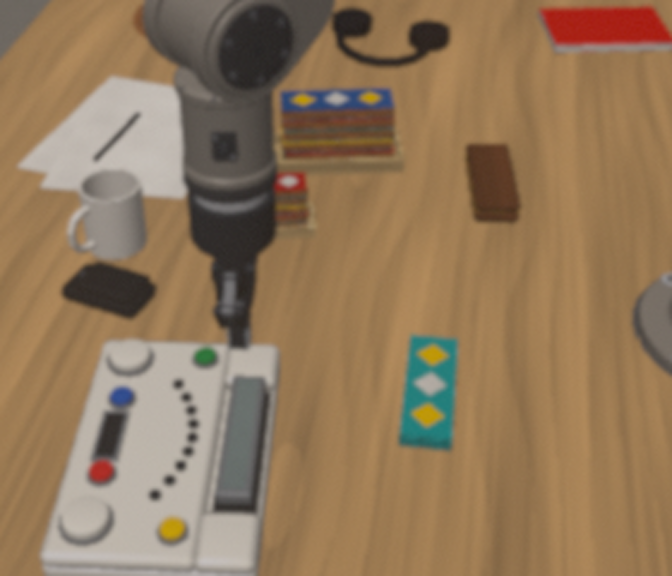

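The bar is back up at (240,440), the tile lies square on the pile at (337,100), and the mug, mouse and glasses case haven't moved. Nothing is touching the arm, so I'm handing in.

```bash
python3 -c "
from bench import r
print(r.hand_in())"
```

```text
the job is handed in; nothing more can be done
None
```

I put the blue tile on the pile, then pressed the stop bar and let it spring back. I handed the job in at about 17.7 s of the 56 s; no verdict was reported.

- **Placing:** I gripped the tile at mid-length and lowered it until the net contact force was about 5.5 N. The force returned to zero when I let go. The last top-view fit puts the tile about 2 mm and 0.002 rad off the tray's centre and line, and the last side picture shows it flat. My side-view fits of the placed tile failed: the colour patch they picked up was far too small, so I ignored them.
- **Bar:** I pressed it within a few millimetres of its middle down to its stop, about 8 mm, where the force peaked at 18 N. The last picture shows it back up and level. I did not measure the two ends separately while it was down, and my estimates of the bar's middle from the two cameras differed by about 5 mm, inside the 12 mm margin.
- **Bystanders:** The mug, mouse and glasses case read within about 5 mm of where they started, roughly the accuracy of the detector. The arm was clear of everything at hand-in.

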